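Tip the yellow case out of the animal-room shelf

ROBOT

A 7-joint arm with a two-finger parallel gripper is mounted at the origin on the work surface. World frame = base frame: x ahead of the robot, y to its left, z up, the work surface at z = 0. Lengths are in mm, angles in rad, forces in N, time in s.
With the tool pointing down it reaches from about 425 to 925 mm from the base axis. Payload 6.8 kg.
Tool frame: the origin (TCP) lies between the finger pads; the fingertips stand 11 mm ahead of it and the grasp point (between the pads) lies 8 mm behind it; z points along the fingers, x is the direction in which the jaws open and shut, and the axes are right-handed (so a half turn about z gives the same grasp; the last joint's range is limited). The gripper opens to 88 mm and grips with 3 to 60 N. Pads are 20 mm wide; open, the fingers measure 115 mm over their backs; the gripper's body (75 mm by 178 mm) begins 61 mm behind the grasp point.
Start: joints at [-1.236, 0.477, 0.022, 1.555, -0.011, 1.109, -0.083], TCP at [289.217, 609.919, 233.664] pointing down, gripper open.
Joint ranges: [-2.96, 2.96], [-0.34, 2.1], [-1.41, 1.46], [0.24, 2.44], [-1.37, 4.51], [0.17, 1.92], [-2.96, 2.96]. Speed limits (rad/s): [2.39, 2.39, 3.14, 3.14, 3.14, 3.14, 3.14].

INTERFACE

Orientations are given as a rotation vector (axis times angle).
In Python, from rig import * gives the robot as it stands.
- The arm moves only by the shell command python3 -m crank 'ROWS' [FORCE]. ROWS is JSON, a list of rows, each an object with "delta_pos": the shift along the world's x, y, z normalised to -1 to 1, where 1 is 2.5 cm, a list of three; "rot": the turn, a rotation vector about the world's x, y, z normalised to -1 to 1, where 1 is 0.12 rad, a list of three; "fingers": the gripper's target within -1 to 1 (shut at 1, half-way at 0, fully open at -1). In form: [{"delta_pos": [tx, ty, tz], "rot": [wx, wy, wz], "fingers": fingers}, ...]. A call has exactly 10 rows; each row shifts and turns the commanded pose from where the row before left it; what a row does not reach is not made up. A row lasts 1/12 s, in which the tool goes at most 41.7 mm and 7.16 degrees, less where a joint would pass 70% of its speed; a pose out of reach is approached as far as the arm can. A call with a number of a shift or a turn outside -1 to 1 is refused whole. A call with a gripper value outside its range is refused whole. The fingers move at their own pace and stop on an object; FORCE is the grip in N (left out, the last holds). Time passes only in rows, so rows that do not move let the fingers close, or fill a call up. It gives the time, the measured TCP pose, the force and the opening at its end, in the units of the state.
- observe(): the state, without advancing time (a new reading comes with each control period).
- get_image(name): name is "scene" or "top"; returns a dict with "img" (420x560x3 uint8, red, green, blue), "fx", "fy", "cx", "cy" (pixels), "R" (3x3) and "t" (3): a world point X has camera coordinates R X + t. Camera axes: x right, y down, z forward; pixel columns grow to the right and rows downward; lengths in mm; the calibration is good to about 2 mm. A picture is of the moment at which its call begins. There is no depth.
- finish_job(): hands the job in, once; it reports no verdict.
Trained networks look in the newest picture that a camera, given by its name, has taken for a name from the list of things; names that differ only in an ending like _2 or _b are one class to them, and where a whole thing is asked for, a point or a joint stands for the part that bears it (a point fixed in the world has none). Each returns a list of dicts, best first, with "conf" (0 to 1); they miss things now and then, are a little off and sometimes report something else, mostly with a low value. They report only what shows in the picture. A call takes as long as a camera call. They do not tell look-alikes from the thing itself.
- cut_out(camera, query): "mask" (420x560 bool, what is visible of it) and "point" ([column, row] in pixels, amid what is visible of it).
The state is a dict: "time_s": time; "joint_positions": joint angles; "joint_vel": joint speeds; "tau": joint torques, N m; "position": TCP position; "eef_rot": TCP orientation; "contact_force": force on the tool from outside, world axes, zero at the start; "moment": the same for the moment, N m; "grip_width": finger opening in mm.
Only numpy, scipy, OpenCV 4.12 (cv2) and the standard library are available. Lean on these libraries where they do the work, as an engineer would, in place of code of your own. Each camera call takes 0.05 s, during which the arm holds its last target. There are 200 camera calls.

TASK

From the packed row in the white desk shelf, take the yellow case by its black handle: tip it forward, its foot still behind the shelf's front lip, then draw it out over the lip. Stand it upright in the middle of the green mat and let go, leaving the blue and white cases standing where they are.

Things in the scene. Friction and masses are not known exactly. Their poses are not given: they have to be found in the camera images.
- case_yellow: Case to fetch: rigid yellow box, 0.25-0.5 kg, 120 mm deep (x), 46 wide (y), 150 tall (z), heavier below. On its top a rigid black handle fin, 28 mm long (x), 12 thick (y), z 150 to 186 mm, middle at x = -28 mm. Origin: centre of underside; -x = front, facing the shelf's open side and the robot. Stands in the shelf's row with the blue and white cases, in any order.
- case_blue: Neighbour in the row, blue, loose, to be left standing. Same size, handle and frame as the yellow case.
- case_white: Neighbour in the row, white, loose, to be left standing. Same size, handle and frame as the yellow case.
- rack: Fixed white shelf, origin under its middle, -x front. In mm: floor top z 10; cases at x 0, y -48, 0, 48 (2 mm gaps), fixed grey files at y +-90, as tall, no handles. Lip x -72 to -64, top z 44. Back rail x 75, z 40. Sides y +-119, z 60 in front. Board over x 38 to 100, z 188 to 200: bars lifting a case straight out; tipped 15 deg forward about the lip, its rear top edge is clear.
- mat: Flat green mat fixed on the desk to the robot's left of the shelf, 220 mm (its x) by 140 mm (its y), 4 mm thick. Origin: centre of its underside, on the table; z up. Nothing stands on it.
Not all that is in view belongs to the job. Of the things that look like the case_yellow, the smaller one is meant. Leave any turquoise look-alike of the case_white alone.

How it is judged:
By the outcome, as a careful person would: the job done as asked, in the order asked, and still so for the second after the job is handed in, with the robot touching nothing.
It also fails if it takes over 48 s, if anything falls off the work surface, if the arm or the gripper's body presses on something with over 40 N, if the wrist force passes 120 N, or if a joint passes its speed limit or range.

## Working session

There is one attempt and no reset: what is moved stays moved. The work goes in short steps, Python scripts to look and compute and a shell command to move; the robot and the scene stay as the last step left them, time stands still between calls to the robot, and variables do not carry over. Pictures are saved under pics/ and viewed, about 8 in all and at most 12, crops included, and the job is handed in when it is done.

```bash
mkdir -p pics; ls; python3 - <<'E'
from rig import *
import cv2,numpy as np
s=observe(); print({k:np.round(v,3).tolist() for k,v in s.items()})
for n in("scene","top"):
    d=get_image(n); cv2.imwrite(f"pics/{n}0.png",d["img"][:,:,::-1]); print(n,d["fx"],d["cx"],d["cy"],np.round(d["R"],3).tolist(),np.round(d["t"]).tolist())
    for q in("case_yellow","mat","rack"):
        print(n,q,[(round(r["conf"],2),np.round(r["point"]).tolist(),int(r["mask"].sum())) for r in cut_out(n,q)])
E
```

```text
pics
{'time_s': 0.0, 'joint_positions': [-1.236, 0.478, 0.022, 1.556, -0.011, 1.109, -0.083], 'joint_vel': [-0.0, 0.001, 0.0, 0.001, -0.002, 0.001, 0.001], 'tau': [-0.0, -58.283, 1.534, -27.262, -0.054, 0.017, 0.0], 'position': [288.99, 609.377, 232.725], 'eef_rot': [2.654, 1.679, -0.002], 'contact_force': [-0.055, 0.378, -0.677], 'moment': [0.041, -0.017, -0.029], 'grip_width': 87.997}
scene 392.84172709552416 276.9584083454762 206.92677152404326 [[-0.414, 0.91, 0.007], [0.511, 0.238, -0.826], [-0.754, -0.338, -0.564]] [172.0, -234.0, 1320.0]
scene case_yellow [(0.65, [238.0, 221.0], 1460), (0.64, [236.0, 129.0], 4302)]
scene mat [(0.73, [400.0, 250.0], 4364)]
scene rack [(0.68, [220.0, 194.0], 10622)]
top 395.90632059929385 281.15595153628107 216.2934311096555 [[0.03, -0.999, 0.011], [-0.993, -0.031, -0.115], [0.115, -0.008, -0.993]] [12.0, 503.0, 850.0]
top case_yellow [(0.95, [380.0, 290.0], 4427), (0.6, [288.0, 156.0], 1638)]
top mat [(0.95, [155.0, 224.0], 5937)]
top rack [(0.84, [310.0, 123.0], 7945)]
```

```bash
python3 - <<'E'
import cv2,numpy as np
a=cv2.imread("pics/scene0.png");b=cv2.imread("pics/top0.png")
cv2.imwrite("pics/top0c.png",cv2.resize(b,(784,588),interpolation=cv2.INTER_CUBIC))
cv2.imwrite("pics/scene0c.png",cv2.resize(a,(784,588),interpolation=cv2.INTER_CUBIC))
E
```

```text
(no output)
```

View pics/top0c.png

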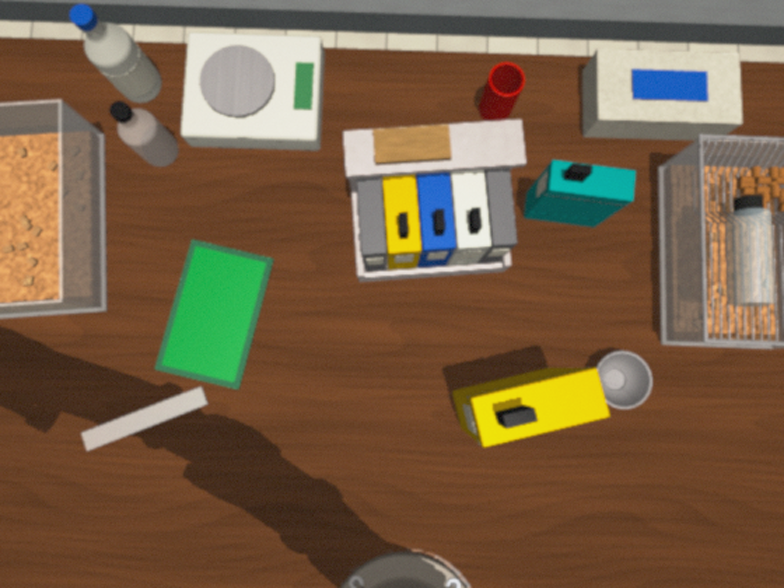

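View pics/scene0c.png

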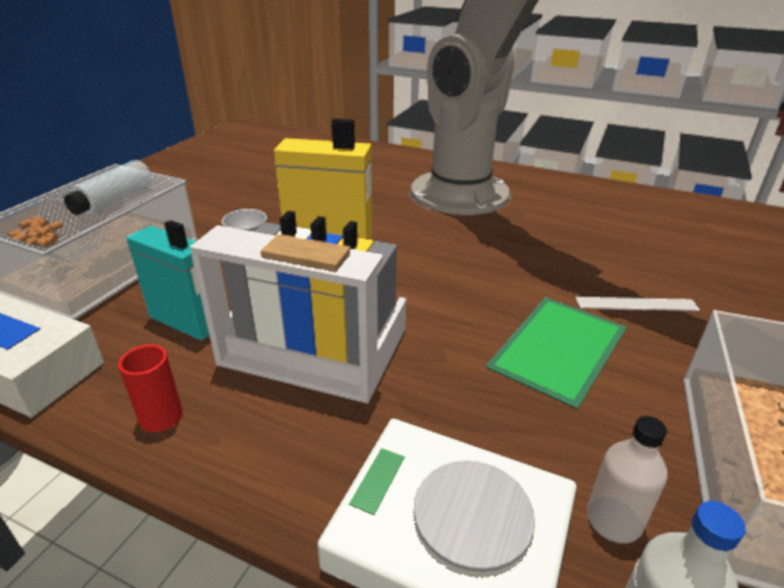

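The two yellow candidates in the top view (zoomed pixels) are the small one in the row at (403,222) and the large free-standing one at (530,410). The smaller one, in the shelf row at the robot's left end (+y), is the one meant. The green mat is at (215,313). Turquoise (580,190) is the look-alike to leave alone. I'll confirm with a crop and a model fit.

```bash
cat > h.py <<'E'
import numpy as np,cv2
from scipy.optimize import least_squares
def proj(d,X):
    c=np.atleast_2d(X)@np.array(d["R"]).T+np.array(d["t"]); return np.c_[d["fx"]*c[:,0]/c[:,2]+d["cx"],d["fy"]*c[:,1]/c[:,2]+d["cy"]]
def back(d,uv,z):
    R=np.array(d["R"]);C=-R.T@np.array(d["t"]);uv=np.atleast_2d(uv).astype(float)
    r=np.c_[(uv[:,0]-d["cx"])/d["fx"],(uv[:,1]-d["cy"])/d["fy"],np.ones(len(uv))]@R
    return C+r*((z-C[2])/r[:,2])[:,None]
def pose(p,X):
    c,s=np.cos(p[2]),np.sin(p[2]); X=np.atleast_2d(X); return np.c_[p[0]+c*X[:,0]-s*X[:,1],p[1]+s*X[:,0]+c*X[:,1],X[:,2]]
def box(x0,x1,y0,y1,z0,z1): return np.array([[x,y,z] for x in(x0,x1) for y in(y0,y1) for z in(z0,z1)],float)
def cen(P):
    m=cv2.moments(cv2.convexHull(P.astype(np.float32))); return np.array([m["m10"],m["m01"]])/m["m00"]
E
python3 - <<'E'
from rig import *; from h import *
d=get_image("top"); im=d["img"]; x0,y0=240,110
g=im.max(2)[y0:200,x0:380]; m=(g<45).astype(np.uint8)
n,l,st,ce=cv2.connectedComponentsWithStats(m)
bl=[(ce[i]+[x0,y0],st[i][4]) for i in range(1,n) if 25<st[i][4]<400]
for b in bl: print(np.round(b[0],1),b[1])
f=sorted([b[0] for b in bl if b[0][1]<165 and 280<b[0][0]<350],key=lambda c:c[0]); print(len(f))
if len(f)==3:
    fin=[box(-42,-14,y-6,y+6,160,196) for y in(48,0,-48)]
    r=least_squares(lambda p:np.concatenate([cen(proj(d,pose([p[0],p[1],p[2]/100],F)))-q for F,q in zip(fin,f)]),[750,0,0])
    p=[r.x[0],r.x[1],r.x[2]/100]; print("rack",np.round(p,4),"res",np.round(r.fun,2))
    np.save("rack.npy",p)
    o=cv2.resize(im[80:210,230:390],None,fx=4.5,fy=4.5,interpolation=cv2.INTER_CUBIC)[:,:,::-1].copy()
    for B in fin+[box(-60,60,25,71,160,160),box(38,100,-119,119,200,200),box(-72,-64,-119,119,44,44)]:
        for u in proj(d,pose(p,B)): cv2.circle(o,tuple(int(v) for v in (u-[230,80]+.5)*4.5),2,(255,0,255),-1)
    cv2.imwrite("pics/fit.png",o)
k=cut_out("top","mat")[0]["mask"].astype(np.uint8)
c=max(cv2.findContours(k,0,1)[0],key=cv2.contourArea); B=cv2.boxPoints(cv2.minAreaRect(c)); W=back(d,B,4)
print("mat",np.round(W.mean(0),1),"sides",np.round(np.linalg.norm(np.roll(W,-1,0)-W,axis=1)),"edge",np.round(W[1]-W[0]),np.round(W[2]-W[1]))
E
```

```text
[312.5 158.9] 47
[337.8 157.6] 60
2
mat [479.7 317.    4. ] sides [221. 145. 220. 141.] edge [217. -38.   0.] [ -32. -142.    0.]
```

```bash
python3 - <<'E'
from rig import *; from h import *
d=get_image("top"); im=d["img"]; x0,y0=278,142
g=im[y0:175,x0:352].max(2); m=(g<85).astype(np.uint8)
n,l,st,ce=cv2.connectedComponentsWithStats(m)
bl=[(ce[i]+[x0,y0],st[i]) for i in range(1,n) if 40<st[i][4]<400]
for b in bl: print(np.round(b[0],1),b[1])
f=sorted([b[0] for b in bl],key=lambda c:c[0])
fin=[box(-42,-14,y-6,y+6,160,196) for y in(48,0,-48)]
p=[650,-30,0]
if len(f)==3:
    r=least_squares(lambda p:np.concatenate([cen(proj(d,pose([p[0],p[1],p[2]/100],F)))-q for F,q in zip(fin,f)]),[750,0,0])
    p=[r.x[0],r.x[1],r.x[2]/100]; print("rack",np.round(p,4),"res",np.round(r.fun,2))
    np.save("rack.npy",p)
o=cv2.resize(im[80:210,230:390],None,fx=4.5,fy=4.5,interpolation=cv2.INTER_CUBIC)[:,:,::-1].copy()
for B in fin+[box(-60,60,25,71,160,160),box(38,100,-119,119,200,200),box(-72,-64,-119,119,44,44)]:
        for u in proj(d,pose(p,B)): cv2.circle(o,tuple(int(v) for v in (u-[230,80]+.5)*4.5),2,(255,0,255),-1)
cv2.imwrite("pics/fit.png",o)
E
```

```text
[338.4 157.2] [ 57   7   8  17 117]
[313.  158.4] [ 32   8   7  18 113]
[287.4 160.9] [ 7 11  6 17 85]
rack [621.0937   0.       0.    ] res [-15.14  -2.59 -14.99   0.69 -14.8    2.73]
```

View pics/fit.png

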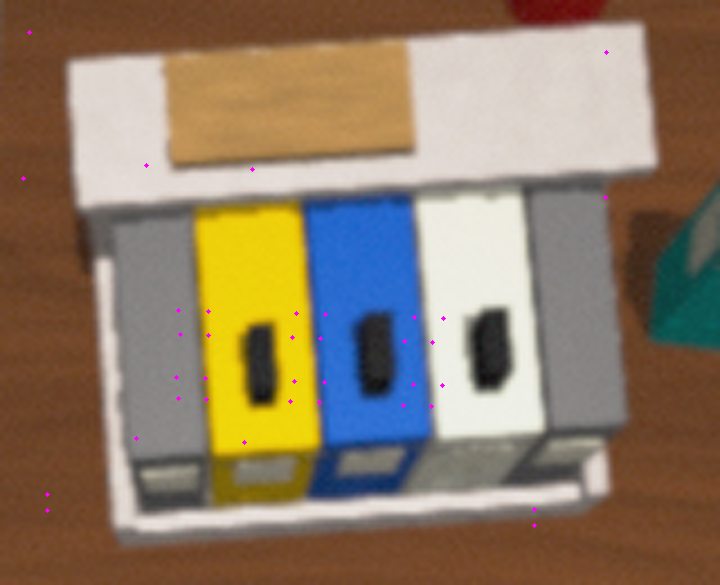

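The crop shows, from the robot's left: grey file, yellow, blue, white, grey file. The yellow fin is at crop (262,363), so the target is confirmed. The fit stalled on float32 steps, so I'm refitting with clicked case-top corners added.

```bash
python3 - <<'E'
from rig import *; from h import *
d=get_image("top"); im=d["img"]; s=get_image("scene")
f=np.array([[287.4,160.9],[313,158.4],[338.4,157.2]])
ft=np.array([[262,363],[376,354],[492,349]])/4.5+[229.5,79.5]
print(np.round(ft-f,2))
fin=[box(-42,-14,y-6,y+6,160,196) for y in(48,0,-48)]
cl=np.array([[212,455],[320,447],[429,438],[547,430]])/4.5+[229.5,79.5]
cp=np.array([[-60,y,160] for y in(72,24,-24,-72)],float)
def res(p):
    q=[p[0],p[1],p[2]/100]
    return np.concatenate([cen(proj(d,pose(q,F)))-c for F,c in zip(fin,f)]+[(proj(d,pose(q,cp))-cl).ravel()])
r=least_squares(res,[650,0,0],diff_step=1e-3,x_scale=[10,10,1])
p=[r.x[0],r.x[1],r.x[2]/100]; print("rack",np.round(p,4),"res",np.round(r.fun,2)); np.save("rack.npy",p)
Y=pose(p,[[-28,48,196],[0,48,10],[-64,48,44]]);print(np.round(Y,1))
def ov(d,x,y,w,h,z):
    o=cv2.resize(d["img"][y:y+h,x:x+w],None,fx=z,fy=z,interpolation=cv2.INTER_CUBIC)[:,:,::-1].copy()
    for B in fin+[box(-60,60,25,71,160,160),box(38,100,-119,119,200,200),box(-72,-64,-119,119,44,44)]:
        for u in proj(d,pose(p,B)): cv2.circle(o,tuple(int(v) for v in (u-[x,y]+.5)*z),2,(255,0,255),-1)
    return cv2.resize(o,(640,300) if 0 else None,fx=1,fy=1)
a=ov(d,230,80,160,130,2.5);b=ov(s,130,140,170,150,2.5)
H=max(a.shape[0],b.shape[0]); pad=lambda i:cv2.copyMakeBorder(i,0,H-i.shape[0],0,0,0)
cv2.imwrite("pics/fit2.png",np.hstack([pad(a),pad(b)])[:, :])
E
python3 - <<'E'
import cv2;i=cv2.imread("pics/fit2.png");print(i.shape)
cv2.imwrite("pics/fit2.png",cv2.resize(i,None,fx=min(1,798/i.shape[1]),fy=min(1,798/i.shape[1])))
E
```

```text
[[ 0.32 -0.73]
 [ 0.06 -0.23]
 [ 0.43 -0.14]]
rack [ 6.22392e+02 -2.48037e+01  1.07200e-01] res [-0.08 -0.21 -0.13  0.45 -0.04 -0.2  -0.82 -0.01  0.26 -0.09  1.05  0.06
 -0.23 -0.01]
[[589.4  19.9 196. ]
 [617.3  22.9  10. ]
 [553.6  16.1  44. ]]
(375, 825, 3)
```

View pics/fit2.png

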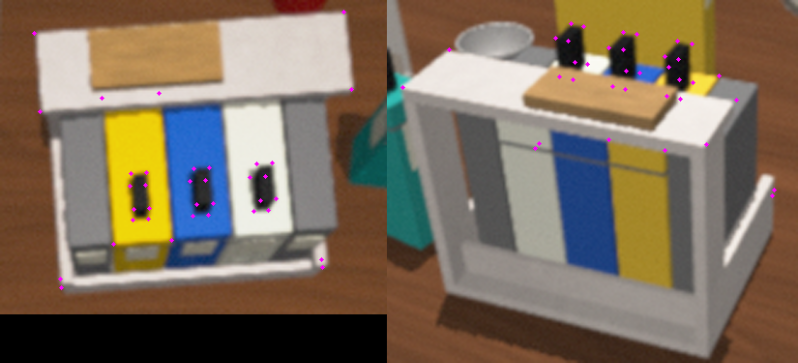

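Both views match the rack model: pose (622.4, −24.8, yaw 0.107), with the yellow fin at (589, 20, z 160–196). The wooden slat lying on the board is below the gripper body height. I'll check where the big yellow case stands and set off meanwhile.

```bash
python3 - <<'E'
from rig import *; from h import *
d=get_image("top"); s=get_image("scene")
P=[np.array(c["fx"]) for c in(d,s)]
K=lambda c:np.array([[c["fx"],0,c["cx"]],[0,c["fy"],c["cy"]],[0,0,1]])@np.c_[np.array(c["R"]),np.array(c["t"])]
X=cv2.triangulatePoints(K(d),K(s),np.array([[517.],[413]])/1.4,np.array([[344.],[122]])/1.4); h=(X[:3]/X[3]).ravel(); print("big handle top",np.round(h))
k=h[2]/186; print("top face",np.round(back(d,np.array([[470,400],[597,369],[609,417],[484,446]])/1.4,150*k)))
k=cut_out("top","mat")[0]["mask"]; g=d["img"].astype(int); k=((g[:,:,1]>g[:,:,0]+30)&(g[:,:,1]>g[:,:,2]+30)).astype(np.uint8); k[:,:90]=0;k[:,200:]=0
c=max(cv2.findContours(k,0,1)[0],key=cv2.contourArea); B=cv2.boxPoints(cv2.minAreaRect(c)); W=back(d,B,4)
print("mat",np.round(W.mean(0),1),"sides",np.round(np.linalg.norm(np.roll(W,-1,0)-W,axis=1)),"edges deg",[round(float(np.degrees(np.arctan2(*(W[i]-W[j])[1::-1]))),1) for i,j in((1,0),(2,1))])
E
python3 -m crank '[{"delta_pos":[0.4,-0.79,0.12],"rot":[0,0,0.153],"fingers":0.227},{"delta_pos":[0.4,-0.79,0.12],"rot":[0,0,0.153],"fingers":0.227},{"delta_pos":[0.4,-0.79,0.12],"rot":[0,0,0.153],"fingers":0.227},{"delta_pos":[0.4,-0.79,0.12],"rot":[0,0,0.153],"fingers":0.227},{"delta_pos":[0.4,-0.79,0.12],"rot":[0,0,0.153],"fingers":0.227},{"delta_pos":[0.4,-0.79,0.12],"rot":[0,0,0.153],"fingers":0.227},{"delta_pos":[0.4,-0.79,0.12],"rot":[0,0,0.153],"fingers":0.227},{"delta_pos":[0.4,-0.79,0.12],"rot":[0,0,0.153],"fingers":0.227},{"delta_pos":[0.4,-0.79,0.12],"rot":[0,0,0.153],"fingers":0.227},{"delta_pos":[0.4,-0.79,0.12],"rot":[0,0,0.153],"fingers":0.227}]'
```

```text
big handle top [ 352. -116.  252.]
top face [[ 363.  -70.  203.]
 [ 406. -230.  203.]
 [ 347. -244.  203.]
 [ 307.  -88.  203.]]
mat [480.1 318.    4. ] sides [220. 142. 219. 138.] edges deg [-10.4, -103.1]
time_s: 1.63
position: [389.7, 411.4, 264.0]
eef_rot: [-2.489, -1.917, -0.001]
contact_force: [0.2, 0.1, 0.4]
grip_width: 34.3
```

```bash
python3 -m crank '[{"delta_pos":[0.4,-0.79,0.12],"rot":[0,0,0.153],"fingers":0.227},{"delta_pos":[0.4,-0.79,0.12],"rot":[0,0,0.153],"fingers":0.227},{"delta_pos":[0.4,-0.79,0.12],"rot":[0,0,0.153],"fingers":0.227},{"delta_pos":[0.4,-0.79,0.12],"rot":[0,0,0.153],"fingers":0.227},{"delta_pos":[0.4,-0.79,0.12],"rot":[0,0,0.153],"fingers":0.227},{"delta_pos":[0.4,-0.79,0.12],"rot":[0,0,0.153],"fingers":0.227},{"delta_pos":[0.4,-0.79,0.12],"rot":[0,0,0.153],"fingers":0.227},{"delta_pos":[0.4,-0.79,0.12],"rot":[0,0,0.153],"fingers":0.227},{"delta_pos":[0.4,-0.79,0.12],"rot":[0,0,0.153],"fingers":0.227},{"delta_pos":[0.4,-0.79,0.12],"rot":[0,0,0.153],"fingers":0.227}]'
python3 -m crank '[{"delta_pos":[0.4,-0.79,0],"rot":[0,0,0.153],"fingers":0.227},{"delta_pos":[0.4,-0.79,0],"rot":[0,0,0.153],"fingers":0.227},{"delta_pos":[0.4,-0.79,0],"rot":[0,0,0.153],"fingers":0.227},{"delta_pos":[0.4,-0.79,0],"rot":[0,0,0.153],"fingers":0.227},{"delta_pos":[0.4,-0.79,0],"rot":[0,0,0.153],"fingers":0.227},{"delta_pos":[0.4,-0.79,0],"rot":[0,0,0.153],"fingers":0.227},{"delta_pos":[0.4,-0.79,0],"rot":[0,0,0.153],"fingers":0.227},{"delta_pos":[0.4,-0.79,0],"rot":[0,0,0.153],"fingers":0.227},{"delta_pos":[0.4,-0.79,0],"rot":[0,0,0.153],"fingers":0.227},{"delta_pos":[0.4,-0.7,0],"rot":[0,0,0.153],"fingers":0.227}]'
cat > st.py <<'E'
from rig import *; from h import *
from scipy.spatial.transform import Rotation as Ro
s=observe(); p=np.load("rack.npy"); R=Ro.from_rotvec(s["eef_rot"]).as_matrix()
c,n=np.cos(p[2]),np.sin(p[2]); A=np.array([[c,n,0],[-n,c,0],[0,0,1]])
print("t",round(s["time_s"],2),"tcp",np.round(s["position"],1),"in rack",np.round(A@(np.array(s["position"])-[p[0],p[1],0]),1),"grip",np.round(s["grip_width"],1))
print("toolx(rack)",np.round(A@R[:,0],4),"toolz(rack)",np.round(A@R[:,2],4),"F(rack)",np.round(A@s["contact_force"],1),"M",np.round(s["moment"],2),"q",np.round(s["joint_positions"],2))
E
python3 st.py
```

```text
time_s: 2.47
position: [489.6, 213.9, 294.0]
eef_rot: [-2.303, -2.137, -0.001]
contact_force: [0.4, 0.3, -0.1]
grip_width: 33.5
time_s: 3.3
position: [589.6, 18.2, 293.9]
eef_rot: [2.098, 2.338, 0.0]
contact_force: [0.9, 0.1, -1.0]
grip_width: 34.4
t 3.3 tcp [589.6  18.2 293.9] in rack [-28.   46.2 293.9] grip 34.4
toolx(rack) [-1.1e-03  1.0e+00 -1.0e-04] toolz(rack) [ 3.e-04 -1.e-04 -1.e+00] F(rack) [ 0.9 -0.  -1. ] M [ 0.02  0.   -0.01] q [-0.34  0.29  0.26  1.71 -0.08  1.16  1.62]
```

```bash
python3 -m crank '[{"delta_pos":[0,0.07,-0.6],"rot":[0,0,0],"fingers":0.227},{"delta_pos":[0,0,-0.6],"rot":[0,0,0],"fingers":0.227},{"delta_pos":[0,0,-0.6],"rot":[0,0,0],"fingers":0.227},{"delta_pos":[0,0,-0.6],"rot":[0,0,0],"fingers":0.227},{"delta_pos":[0,0,-0.6],"rot":[0,0,0],"fingers":0.227},{"delta_pos":[0,0,-0.6],"rot":[0,0,0],"fingers":0.227},{"delta_pos":[0,0,-0.4],"rot":[0,0,0],"fingers":0.227},{"delta_pos":[0,0,-0.3],"rot":[0,0,0],"fingers":0.227},{"delta_pos":[0,0,-0.2],"rot":[0,0,0],"fingers":0.227},{"delta_pos":[0,0,-0.2],"rot":[0,0,0],"fingers":0.227}]' 40 >/dev/null
python3 st.py; python3 - <<'E'
from rig import *; import cv2,numpy as np
a=get_image("scene")["img"][100:280,120:330,::-1]; b=get_image("top")["img"][80:220,220:400,::-1]
a=cv2.resize(a,(420,360),interpolation=2); b=cv2.resize(b,(378,294),interpolation=2)
cv2.imwrite("pics/near.png",np.hstack([a,cv2.copyMakeBorder(b,0,66,0,0,0)]))
E
```

```text
t 4.13 tcp [589.5  21.4 176.1] in rack [-27.8  49.5 176.1] grip 34.0
toolx(rack) [-8.e-04  1.e+00  0.e+00] toolz(rack) [ 5.e-04  0.e+00 -1.e+00] F(rack) [-0.2 -0.3 -0.8] M [ 0.05 -0.03 -0.04] q [-0.32  0.4   0.23  1.83 -0.12  0.92  1.64]
```

View pics/near.png

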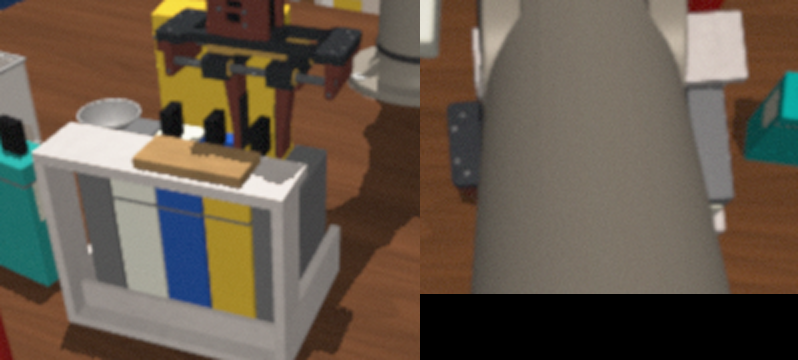

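The scene crop shows the two fingers at about (238,120) and (283,125), straddling the yellow fin at (258,130) and clear of the blue fin at (213,125). Closing now.

```bash
python3 -m crank '[{"delta_pos":[0,0,0],"rot":[0,0,0],"fingers":1},{"delta_pos":[0,0,0],"rot":[0,0,0],"fingers":1},{"delta_pos":[0,0,0],"rot":[0,0,0],"fingers":1},{"delta_pos":[0,0,0],"rot":[0,0,0],"fingers":1},{"delta_pos":[0,0,0],"rot":[0,0,0],"fingers":1},{"delta_pos":[0,0,0],"rot":[0,0,0],"fingers":1},{"delta_pos":[0,0,0],"rot":[0,0,0],"fingers":1},{"delta_pos":[0,0,0],"rot":[0,0,0],"fingers":1},{"delta_pos":[0,0,0],"rot":[0,0,0],"fingers":1},{"delta_pos":[0,0,0],"rot":[0,0,0],"fingers":1}]' 40 >/dev/null
python3 st.py
```

```text
t 5.07 tcp [589.4  21.4 176.5] in rack [-27.9  49.5 176.5] grip 12.2
toolx(rack) [-7.e-04  1.e+00  1.e-04] toolz(rack) [ 4.e-04  1.e-04 -1.e+00] F(rack) [-0.9 -1.   4.3] M [0.01 0.2  0.03] q [-0.32  0.4   0.24  1.83 -0.12  0.92  1.64]
```

```bash
python3 -m crank '[{"delta_pos":[0,-0.04,0.06],"rot":[0,0,0],"fingers":1},{"delta_pos":[-0.09,-0.01,0.01],"rot":[0.014,-0.129,0],"fingers":1},{"delta_pos":[-0.09,-0.01,0.01],"rot":[0.014,-0.129,0],"fingers":1},{"delta_pos":[-0.09,-0.01,0.01],"rot":[0.014,-0.129,0],"fingers":1},{"delta_pos":[-0.09,-0.01,0.01],"rot":[0.014,-0.129,0],"fingers":1},{"delta_pos":[-0.09,-0.01,0.01],"rot":[0.014,-0.129,0],"fingers":1},{"delta_pos":[-0.09,-0.01,0.01],"rot":[0.014,-0.129,0],"fingers":1},{"delta_pos":[-0.09,-0.01,0.01],"rot":[0.014,-0.129,0],"fingers":1},{"delta_pos":[-0.09,-0.01,0.01],"rot":[0.014,-0.129,0],"fingers":1},{"delta_pos":[-0.09,-0.01,0.01],"rot":[0.014,-0.129,0],"fingers":1}]' 40 >/dev/null
python3 st.py
```

```text
t 5.9 tcp [568.6  18.1 180. ] in rack [-48.8  48.5 180. ] grip 12.3
toolx(rack) [-9.e-04  1.e+00  1.e-04] toolz(rack) [ 1.411e-01  2.000e-04 -9.900e-01] F(rack) [-0.3 -0.7 -3.1] M [0.03 0.4  0.  ] q [-0.34  0.3   0.23  1.99 -0.1   0.73  1.63]
```

```bash
python3 -m crank '[{"delta_pos":[-0.074,-0.008,0],"rot":[0.012,-0.116,0],"fingers":1},{"delta_pos":[-0.074,-0.008,0],"rot":[0.012,-0.116,0],"fingers":1},{"delta_pos":[-0.074,-0.008,0],"rot":[0.012,-0.116,0],"fingers":1},{"delta_pos":[-0.074,-0.008,0],"rot":[0.012,-0.116,0],"fingers":1},{"delta_pos":[-0.074,-0.008,0],"rot":[0.012,-0.116,0],"fingers":1},{"delta_pos":[-0.074,-0.008,0],"rot":[0.012,-0.116,0],"fingers":1},{"delta_pos":[-0.074,-0.008,0],"rot":[0.012,-0.116,0],"fingers":1},{"delta_pos":[-0.074,-0.008,0],"rot":[0.012,-0.116,0],"fingers":1},{"delta_pos":[-0.074,-0.008,0],"rot":[0.012,-0.116,0],"fingers":1},{"delta_pos":[-0.074,-0.008,0],"rot":[0.012,-0.116,0],"fingers":1}]' 40 >/dev/null
python3 st.py; python3 - <<'E'
from rig import *; import cv2,numpy as np
a=get_image("scene")["img"][100:280,120:330,::-1]
cv2.imwrite("pics/tip.png",cv2.resize(a,(560,480),interpolation=2))
E
```

```text
t 6.73 tcp [550.2  16.2 179.9] in rack [-67.4  48.4 179.9] grip 11.6
toolx(rack) [-8.e-04  1.e+00 -7.e-04] toolz(rack) [ 2.776e-01 -4.000e-04 -9.607e-01] F(rack) [ 1.  -0.3 -3. ] M [-0.06  0.68 -0.04] q [-0.35  0.21  0.23  2.13 -0.08  0.53  1.61]
```

View pics/tip.png

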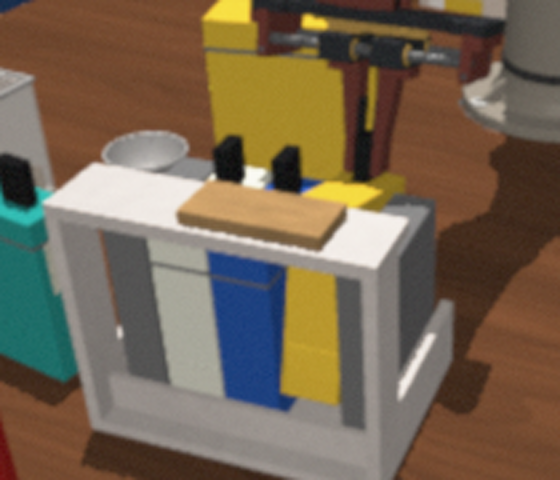

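Tipped 16° with the foot still behind the lip. The yellow underside shows at (315,370), and blue and white stand unmoved. Forces are only the case's weight. Drawing it up along its axis.

```bash
python3 -m crank '[{"delta_pos":[-0.055,-0.006,0.192],"rot":[0,0,0],"fingers":1},{"delta_pos":[-0.055,-0.006,0.192],"rot":[0,0,0],"fingers":1},{"delta_pos":[-0.055,-0.006,0.192],"rot":[0,0,0],"fingers":1},{"delta_pos":[-0.055,-0.006,0.192],"rot":[0,0,0],"fingers":1},{"delta_pos":[-0.055,-0.006,0.192],"rot":[0,0,0],"fingers":1},{"delta_pos":[-0.055,-0.006,0.192],"rot":[0,0,0],"fingers":1},{"delta_pos":[-0.055,-0.006,0.192],"rot":[0,0,0],"fingers":1},{"delta_pos":[-0.055,-0.006,0.192],"rot":[0,0,0],"fingers":1},{"delta_pos":[-0.055,-0.006,0.192],"rot":[0,0,0],"fingers":1},{"delta_pos":[-0.055,-0.006,0.192],"rot":[0,0,0],"fingers":1}]' 40 >/dev/null
python3 st.py
```

```text
t 7.62 tcp [536.6  14.7 228.4] in rack [-81.1  48.4 228.4] grip 11.8
toolx(rack) [-7.e-04  1.e+00 -6.e-04] toolz(rack) [ 2.764e-01 -4.000e-04 -9.610e-01] F(rack) [ 0.4  0.1 -2.9] M [-0.1   0.7  -0.02] q [-0.38  0.12  0.25  2.11 -0.03  0.64  1.56]
```

```bash
python3 -m crank '[{"delta_pos":[-0.16,-0.017,0.08],"rot":[0,0,0],"fingers":1},{"delta_pos":[-0.16,-0.017,0.08],"rot":[0,0,0],"fingers":1},{"delta_pos":[-0.16,-0.017,0.08],"rot":[0,0,0],"fingers":1},{"delta_pos":[-0.16,-0.017,0.08],"rot":[0,0,0],"fingers":1},{"delta_pos":[-0.16,-0.017,0.08],"rot":[0,0,0],"fingers":1},{"delta_pos":[-0.16,-0.017,0.08],"rot":[0,0,0],"fingers":1},{"delta_pos":[-0.16,-0.017,0.08],"rot":[0,0,0],"fingers":1},{"delta_pos":[-0.16,-0.017,0.08],"rot":[0,0,0],"fingers":1},{"delta_pos":[-0.16,-0.017,0.08],"rot":[0,0,0],"fingers":1},{"delta_pos":[-0.16,-0.017,0.08],"rot":[0,0,0],"fingers":1}]' 40 >/dev/null
python3 st.py
python3 -m crank '[{"delta_pos":[-0.18,-0.02,0],"rot":[-0.025,0.232,0],"fingers":1},{"delta_pos":[-0.18,-0.02,0],"rot":[-0.025,0.232,0],"fingers":1},{"delta_pos":[-0.18,-0.02,0],"rot":[-0.025,0.232,0],"fingers":1},{"delta_pos":[-0.18,-0.02,0],"rot":[-0.025,0.232,0],"fingers":1},{"delta_pos":[-0.18,-0.02,0],"rot":[-0.025,0.232,0],"fingers":1},{"delta_pos":[-0.18,-0.02,0],"rot":[-0.025,0.232,0],"fingers":1},{"delta_pos":[-0.18,-0.02,0],"rot":[-0.025,0.232,0],"fingers":1},{"delta_pos":[-0.18,-0.02,0],"rot":[-0.025,0.232,0],"fingers":1},{"delta_pos":[-0.18,-0.02,0],"rot":[-0.025,0.232,0],"fingers":1},{"delta_pos":[-0.18,-0.02,0],"rot":[-0.025,0.232,0],"fingers":1}]' 40 >/dev/null
python3 st.py
```

```text
t 8.45 tcp [496.3  10.4 248.1] in rack [-121.6   48.4  248.1] grip 11.8
toolx(rack) [-7.e-04  1.e+00 -6.e-04] toolz(rack) [ 2.764e-01 -4.000e-04 -9.610e-01] F(rack) [-0.4 -0.5 -2.9] M [-0.05  0.7  -0.01] q [-0.39  0.01  0.24  2.16  0.02  0.69  1.52]
t 9.28 tcp [451.7   5.4 248.2] in rack [-166.5   48.3  248.2] grip 11.7
toolx(rack) [-1.e-03  1.e+00 -5.e-04] toolz(rack) [-1.e-04 -5.e-04 -1.e+00] F(rack) [-0.2  0.8 -3.1] M [-0.01  0.07 -0.  ] q [-0.38  0.08  0.25  2.06 -0.02  1.    1.56]
```

```bash
python3 -m crank '[{"delta_pos":[-0.1,0.2,0],"rot":[0,0,-0.1],"fingers":1},{"delta_pos":[-0.1,0.4,0],"rot":[0,0,-0.128],"fingers":1},{"delta_pos":[-0.1,0.64,0],"rot":[0,0,-0.128],"fingers":1},{"delta_pos":[-0.1,0.64,0],"rot":[0,0,-0.128],"fingers":1},{"delta_pos":[0,0.64,0],"rot":[0,0,-0.128],"fingers":1},{"delta_pos":[0,0.64,0],"rot":[0,0,-0.128],"fingers":1},{"delta_pos":[0,0.64,0],"rot":[0,0,-0.128],"fingers":1},{"delta_pos":[0,0.64,0],"rot":[0,0,-0.128],"fingers":1},{"delta_pos":[0,0.64,0],"rot":[0,0,-0.128],"fingers":1},{"delta_pos":[0,0.64,0],"rot":[0,0,-0.128],"fingers":1}]' 40 >/dev/null
python3 -m crank '[{"delta_pos":[0.1,0.7,0],"rot":[0,0,-0.128],"fingers":1},{"delta_pos":[0.1,0.7,0],"rot":[0,0,-0.128],"fingers":1},{"delta_pos":[0.1,0.7,0],"rot":[0,0,-0.128],"fingers":1},{"delta_pos":[0.1,0.7,0],"rot":[0,0,-0.128],"fingers":1},{"delta_pos":[0.03,0.7,0],"rot":[0,0,-0.128],"fingers":1},{"delta_pos":[0,0.7,0],"rot":[0,0,-0.128],"fingers":1},{"delta_pos":[0,0.7,0],"rot":[0,0,-0.128],"fingers":1},{"delta_pos":[0,0.7,0],"rot":[0,0,-0.128],"fingers":1},{"delta_pos":[0,0.7,0],"rot":[0,0,-0.128],"fingers":1},{"delta_pos":[0,0.5,0],"rot":[0,0,-0.128],"fingers":1}]' 40 >/dev/null
python3 st.py
```

```text
t 10.95 tcp [452.3 320.5 248.1] in rack [-132.2  361.5  248.1] grip 12.0
toolx(rack) [0.2978 0.9546 0.001 ] toolz(rack) [ 8.e-04  8.e-04 -1.e+00] F(rack) [-0.2  0.1 -3. ] M [ 0.06  0.15 -0.01] q [-0.77  0.26  0.05  1.83 -0.02  1.04  0.66]
```

```bash
python3 -m crank '[{"delta_pos":[0,0.1,-0.2],"rot":[0,0,0],"fingers":1},{"delta_pos":[0,0,-0.4],"rot":[0,0,0],"fingers":1},{"delta_pos":[0,0,-0.4],"rot":[0,0,0],"fingers":1},{"delta_pos":[0,0,-0.4],"rot":[0,0,0],"fingers":1},{"delta_pos":[0,0,-0.4],"rot":[0,0,0],"fingers":1},{"delta_pos":[0,0,-0.4],"rot":[0,0,0],"fingers":1},{"delta_pos":[0,0,-0.3],"rot":[0,0,0],"fingers":1},{"delta_pos":[0,0,-0.2],"rot":[0,0,0],"fingers":1},{"delta_pos":[0,0,-0.1],"rot":[0,0,0],"fingers":1},{"delta_pos":[0,0,0],"rot":[0,0,0],"fingers":1}]' 40 >/dev/null
python3 st.py; python3 - <<'E'
from rig import *; from h import *
d=get_image("scene"); s=observe(); a=d["img"][90:310,250:480,::-1].copy(); z=2.5
o=cv2.resize(a,None,fx=z,fy=z,interpolation=2)
p=[480,317.5,-0.202]
for B,c in((box(-60,60,-23,23,11,161),(255,0,255)),(box(-110,110,-70,70,4,4),(0,0,255))):
    for u in proj(d,pose(p,B)): cv2.circle(o,tuple(int(v) for v in (u-[250,90]+.5)*z),3,c,-1)
cv2.imwrite("pics/place.png",o)
E
```

```text
t 11.78 tcp [452.3 320.7 177.4] in rack [-132.1  361.7  177.4] grip 12.2
toolx(rack) [ 0.2984  0.9545 -0.0011] toolz(rack) [-8.e-04 -9.e-04 -1.e+00] F(rack) [-0.5  0.1 -3. ] M [-0.01  0.11 -0.01] q [-0.77  0.34  0.05  1.91 -0.02  0.9   0.67]
```

View pics/place.png

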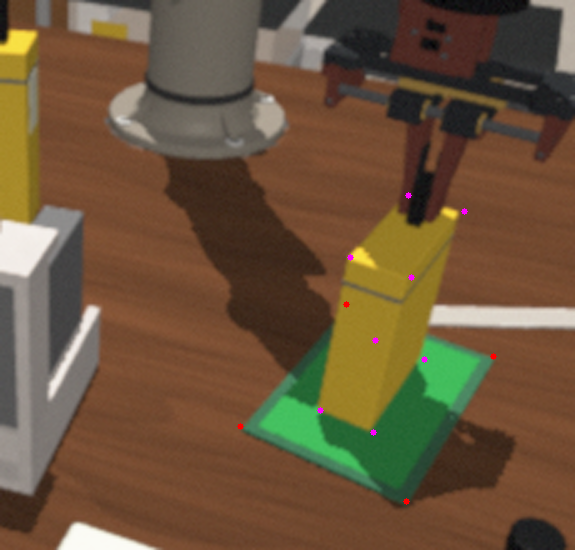

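The case hangs upright over the mat, within about 3 mm of the predicted corners: mat corners at (241,426), (406,501) and (493,356), base corner at (373,432). Lowering with a 2 mm y correction.

```bash
python3 -m crank '[{"delta_pos":[0,0.08,0],"rot":[0,0,0],"fingers":1},{"delta_pos":[0,0,-0.04],"rot":[0,0,0],"fingers":1},{"delta_pos":[0,0,-0.04],"rot":[0,0,0],"fingers":1},{"delta_pos":[0,0,-0.04],"rot":[0,0,0],"fingers":1},{"delta_pos":[0,0,-0.04],"rot":[0,0,0],"fingers":1},{"delta_pos":[0,0,-0.04],"rot":[0,0,0],"fingers":1},{"delta_pos":[0,0,-0.02],"rot":[0,0,0],"fingers":1},{"delta_pos":[0,0,-0.02],"rot":[0,0,0],"fingers":1},{"delta_pos":[0,0,0],"rot":[0,0,0],"fingers":1},{"delta_pos":[0,0,0],"rot":[0,0,0],"fingers":1}]' 40 >/dev/null
python3 st.py
```

```text
t 12.67 tcp [452.5 322.9 171.9] in rack [-131.7  363.9  171.9] grip 11.6
toolx(rack) [ 2.984e-01  9.545e-01 -5.000e-04] toolz(rack) [-1.e-04 -5.e-04 -1.e+00] F(rack) [-0.4 -0.8 -3.5] M [ 0.07  0.14 -0.06] q [-0.77  0.35  0.05  1.91 -0.02  0.88  0.66]
```

Still hanging; stepping down 1.5 mm more.

```bash
python3 -m crank '[{"delta_pos":[0,0,-0.02],"rot":[0,0,0],"fingers":1},{"delta_pos":[0,0,-0.02],"rot":[0,0,0],"fingers":1},{"delta_pos":[0,0,-0.02],"rot":[0,0,0],"fingers":1},{"delta_pos":[0,0,0],"rot":[0,0,0],"fingers":1},{"delta_pos":[0,0,0],"rot":[0,0,0],"fingers":1},{"delta_pos":[0,0,0],"rot":[0,0,0],"fingers":1},{"delta_pos":[0,0,0],"rot":[0,0,0],"fingers":1},{"delta_pos":[0,0,0],"rot":[0,0,0],"fingers":1},{"delta_pos":[0,0,0],"rot":[0,0,0],"fingers":1},{"delta_pos":[0,0,0],"rot":[0,0,0],"fingers":1}]' 40 >/dev/null
python3 st.py
```

```text
t 13.5 tcp [452.5 323.  170.6] in rack [-131.8  364.   170.6] grip 12.0
toolx(rack) [ 2.982e-01  9.545e-01 -3.000e-04] toolz(rack) [ 0.e+00 -3.e-04 -1.e+00] F(rack) [-2.1  0.1  1.6] M [-0.14  0.48 -0.08] q [-0.77  0.35  0.05  1.91 -0.02  0.88  0.66]
```

The force changed from −3.5 to +1.6 N, so the case stands on the mat. Opening, then rising straight up.

```bash
python3 -m crank '[{"delta_pos":[0,0,0],"rot":[0,0,0],"fingers":0.2},{"delta_pos":[0,0,0],"rot":[0,0,0],"fingers":0.2},{"delta_pos":[0,0,0],"rot":[0,0,0],"fingers":0.2},{"delta_pos":[0,0,0],"rot":[0,0,0],"fingers":0.2},{"delta_pos":[0,0,0],"rot":[0,0,0],"fingers":0.2},{"delta_pos":[0,0,0],"rot":[0,0,0],"fingers":0.2},{"delta_pos":[0,0,0],"rot":[0,0,0],"fingers":0.2},{"delta_pos":[0,0,0],"rot":[0,0,0],"fingers":0.2},{"delta_pos":[0,0,0],"rot":[0,0,0],"fingers":0.2},{"delta_pos":[0,0,0],"rot":[0,0,0],"fingers":0.2}]' >/dev/null
python3 st.py
python3 -m crank '[{"delta_pos":[0,0,0.1],"rot":[0,0,0],"fingers":0.2},{"delta_pos":[0,0,0.3],"rot":[0,0,0],"fingers":0.2},{"delta_pos":[0,0,0.5],"rot":[0,0,0],"fingers":0.2},{"delta_pos":[0,0,0.6],"rot":[0,0,0],"fingers":0.2},{"delta_pos":[0,0,0.6],"rot":[0,0,0],"fingers":0.2},{"delta_pos":[0,0,0.6],"rot":[0,0,0],"fingers":0.2},{"delta_pos":[0,0,0.6],"rot":[0,0,0],"fingers":0.2},{"delta_pos":[0,0,0.6],"rot":[0,0,0],"fingers":0.2},{"delta_pos":[0,0,0.5],"rot":[0,0,0],"fingers":0.2},{"delta_pos":[0,0,0.3],"rot":[0,0,0],"fingers":0.2}]' >/dev/null
python3 -m crank '[{"delta_pos":[-0.3,0.6,0],"rot":[0,0,0],"fingers":0.2},{"delta_pos":[-0.3,0.6,0],"rot":[0,0,0],"fingers":0.2},{"delta_pos":[-0.3,0.6,0],"rot":[0,0,0],"fingers":0.2},{"delta_pos":[-0.3,0.6,0],"rot":[0,0,0],"fingers":0.2},{"delta_pos":[-0.3,0.6,0],"rot":[0,0,0],"fingers":0.2},{"delta_pos":[-0.3,0.6,0],"rot":[0,0,0],"fingers":0.2},{"delta_pos":[-0.3,0.6,0],"rot":[0,0,0],"fingers":0.2},{"delta_pos":[-0.3,0.6,0],"rot":[0,0,0],"fingers":0.2},{"delta_pos":[-0.3,0.6,0],"rot":[0,0,0],"fingers":0.2},{"delta_pos":[0,0,0],"rot":[0,0,0],"fingers":0.2}]' >/dev/null
python3 st.py; python3 - <<'E'
from rig import *; from h import *
L=[]
for n,x,y in(("top",80,70),("scene",130,110)):
    d=get_image(n); z=1.4; o=cv2.resize(d["img"][y:y+220,x:x+284,::-1],None,fx=z,fy=z,interpolation=2)
    for B,c,p in((box(-60,60,-23,23,4,154),(255,0,255),[480,317.5,-0.202]),(box(-110,110,-70,70,4,4),(0,0,255),[480,317.5,-0.202])):
        for u in proj(d,pose(p,B)): cv2.circle(o,tuple(int(v) for v in (u-[x,y]+.5)*z),2,c,-1)
    L.append(o)
cv2.imwrite("pics/end.png",np.hstack(L))
E
```

```text
t 14.33 tcp [452.5 322.9 170.4] in rack [-131.7  363.9  170.4] grip 35.1
toolx(rack) [ 2.983e-01  9.545e-01 -4.000e-04] toolz(rack) [-0.e+00 -4.e-04 -1.e+00] F(rack) [ 0.3  0.  -0. ] M [ 0.02 -0.05 -0.02] q [-0.77  0.35  0.05  1.91 -0.02  0.88  0.66]
t 16.0 tcp [382.3 461.1 287.8] in rack [-186.8  508.8  287.8] grip 34.9
toolx(rack) [2.935e-01 9.560e-01 6.000e-04] toolz(rack) [-0.0013  0.001  -1.    ] F(rack) [0.4 0.6 0. ] M [ 0.02  0.08 -0.02] q [-0.97  0.31 -0.02  1.68  0.    1.16  0.39]
```

View pics/end.png

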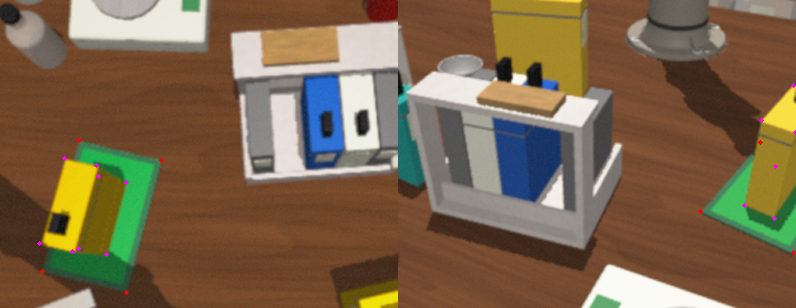

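The yellow case stands on the mat and its corners match the predicted ones (left half, around (75,205)). Blue and white stand upright in their places, and the gripper is clear. Handing in.

```bash
python3 -c "
from rig import *; print(finish_job())"
```

```text
the job is handed in; nothing more can be done
None
```

The yellow case now stands upright, released, in the middle of the green mat, and I handed the job in at about 16 s of the 48 s allowed. I took the smaller yellow case from the shelf row by its handle and tipped it forward 16° with its foot still behind the lip. Then I drew it up and out over the lip, turned it to line up with the mat, set it down and let go.

**Placement:** the last pictures from both cameras show it within about 3 mm of the intended spot. On touching down, the force reading changed from −3.5 N to +1.6 N, and it fell to zero once the gripper opened.

**Neighbours:** the blue and white cases, and the wooden slat on the shelf's board, look upright and unmoved in the last pictures. The gripper was well clear with about zero contact force, and the forces I read between moves stayed below about 5 N.

**Checks that disagreed:**
- The first rack fit failed because of a rounding fault, and I redid it.
- The sideways position read about 2 mm off the commanded value a couple of times. I corrected this before the case was lowered.

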